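Pin the tail shoe of a sash clamp

TASK

Set the sash clamp for the next glue-up: slide its blue tail shoe along the bar to the hole marked by the yellow paint stripe and pin it there, passing the pin through the shoe's near cheek (the robot's side), the bar and the far cheek until its collar is home against the shoe. The stripe shows only roughly where the hole is and the shoe hides it, so feel for it with light pressure and never force the pin; leave the other things on the bench where they are.

Things in the scene. Friction and masses are not known exactly. Their poses are not given: they have to be found in the camera images.
- bearers: Two notched wood bearers, 420 mm apart, fixed to the bench, that carry the T-bar sash clamp (not tracked, does not move). Origin on the bench, below point mark_place; x across the bar, the way the pin goes in, away from the robot's side; y along the bar to the clamp's screw head; z up. Steel bar: web 8 mm thick (x -4 to +4 mm), top edge 80 mm above the bench; foot flange 30 mm wide.
- mark_place (a point): Middle of the yellow paint stripe (50 mm long) on the bar's top edge, taken 20 mm lower, at the height of the bar's holes (60 mm above the bench), mid-web; axes as the bearers'. The stripe was dabbed on by hand: the hole it marks lies under it anywhere within 18 mm of here along y. The holes run through the bar along x, 14 mm wide, one every 80 mm; only this one is marked.
- shoe: Blue tail shoe that straddles the bar and slides along y (about 2 N of friction; stays where left). Starts 45 to 145 mm on the tail side (-y) of mark_place. Origin on the axis of its pin holes, mid-web, 60 mm above the bench; axes as the bearers'. Cheeks 8 mm thick, x -26 to -18 mm (near) and +18 to +26 mm (far), 60 mm long, each with a 14 mm hole at x-axis height. Saddle top at z +32 mm.
- jaw (a point): Middle of the top of the shoe's jaw, the block that stands on its saddle, to push or grip from above: 20 mm thick along y, 32 mm wide along x, 30 mm high. At x 0, y +18, z +62 mm of the shoe; axes as the shoe's.
- pin: Pin, 90 to 180 g: steel shank 12 mm thick, 72 mm long; steel collar 26 mm wide, 5 mm thick; wooden handle 18 mm thick, 60 mm long. Origin on its axis at the collar's front face, +x to the nose. Starts level in the groove of a fixed wood offcut (42 mm high), axis 40 mm above the bench, handle overhanging on the robot side. Home: collar on the near cheek, origin at x -26 mm of the shoe.
- handle (a point): Middle of the pin's handle, on its axis, where to grip it from above; 35 mm behind the pin's origin. Axes as the pin's.
- nose (a point): Centre of the pin's blunt nose, 72 mm ahead of its origin: 9.6 mm wide at the tip, tapering out to 12 mm over the last 4 mm. Axes as the pin's.
- glue: Yellow glue bottle, 58 mm wide, 170 mm high, standing; origin under its centre. Leave alone.
- sander: Cork-soled wooden sanding block, 62 x 128 mm, 48 mm high; origin under its centre. Leave alone.
- plug: Upright light-wood dowel offcut, 28 mm wide, 90 mm high; origin under its centre. Leave alone.
- bolt: Steel hex bolt with a brass nut, 12 mm thick, 95 mm long, lying on the bench; origin under its shank near the head. Not the pin; leave alone.
Things that resemble listed ones, but are neither listed nor needed, are in the scene too. What is shaped like the pin but purple or red is not meant.

How it is judged (in metres and radians):
On the way, in this order (a step that is already met when the one before it is completed fails the run):
1. the tail shoe is at the hole marked by the paint stripe (y of shoe in the frame of mark_place between -0.03 and 0.03 m), for 0.2 s.
2. the pin has passed the near cheek and the bar (x of pin in the frame of shoe between -0.062 and 0 m and angle between the x axis of pin and the x axis of shoe, either way round below 0.15 rad and distance between pin and shoe below 0.064 m), for 0.1 s.
At the end, for the whole second after the job is handed in: The shoe stands at the marked hole (within 30 mm of mark_place along the bar), the pin runs through near cheek, bar and far cheek with its collar within 3 mm of the near cheek, in line with the holes (0.12 rad), released and at rest (all of step 1 and x of pin in the frame of shoe between -0.029 and -0.02 m and distance between pin and shoe below 0.03 m and angle between the x axis of pin and the x axis of shoe, either way round below 0.12 rad and linear speed of pin below 0.02 m/s); the robot touches nothing.
It fails at once if the pin is forced: it presses on the clamp or the shoe with more than 25 N (contact force between pin and bearers above 25 N).
It fails at once if a bystander is disturbed (distance of any of glue, sander, plug, bolt from where it was at the start of the episode above 0.03 m).
It also fails if it takes over 72 s, if anything falls off the work surface, if the arm or the gripper's body presses on something with over 40 N, if the wrist force passes 120 N, or if a joint passes its speed limit or range.

ROBOT

A 7-joint arm with a two-finger parallel gripper is mounted at the origin on the work surface. World frame = base frame: x ahead of the robot, y to its left, z up, the work surface at z = 0. Lengths are in m, angles in degrees, forces in N, time in s.
With the tool pointing down it reaches from about 0.425 to 0.875 m from the base axis. Payload 4.7 kg.
Tool frame: the origin (TCP) lies between the finger pads; the fingertips stand env.finger_overhang ahead of it and the grasp point (between the pads) lies 5 mm behind it (env.finger_overhang is the distance from the TCP to the fingertips, in m); z points along the fingers, y is the line along which they close (so a half turn about z gives the same grasp; the last joint's range is limited). The gripper opens to 87 mm and grips with 3 to 60 N. Pads are 19 mm wide; open, the fingers measure 117 mm over their backs; the gripper's body (75 mm by 190 mm) begins 51 mm behind the grasp point.
Start: joints at [-75.338, 18.392, -4.016, 83.108, 1.295, 78.541, -3.26], TCP at [0.156, 0.631, 0.237] pointing down, gripper open.
Joint ranges: [-163.93, 163.93], [-17.29, 119.83], [-79.2, 71.16], [3.27, 140.29], [-89.18, 269.18], [5.43, 117.66], [-154.24, 154.24]. Speed limits (degrees/s): [147.25, 147.25, 180, 180, 180, 180, 180].

INTERFACE

Orientations are given as [roll, pitch, yaw] about the fixed x, y, z axes, in that order (R = Rz(yaw) Ry(pitch) Rx(roll)).
In Python, from cell import telemetry, eyes, env, models gives the robot as it stands. The module is installed in compiled form; this text tells all that it offers.
- The arm moves only by the tool drive_tool, never from a script. Its arguments are lists of equal length, an entry for each row: "angular": the turn, a rotation vector about the tool's x, y, z in rad, a list of three; "delta_pos": the shift along the tool's x, y, z in cm, a list of three; "gripper": the finger opening in cm, from 0 to 8.7. A call has 1 to 20 rows; each row shifts and turns the commanded pose from where the row before left it, along the tool's axes as they then stand; what a row does not reach is not made up. A row lasts 1/10 s, in which the tool goes at most 50 mm and 8.59 degrees, less where a joint would pass 70% of its speed; a pose out of reach is approached as far as the arm can. A call with a gripper value outside its range is refused whole. The fingers move at their own pace and stop on an object; "squeeze" is the grip in N (left out, the last holds). Time passes only in rows, so rows that do not move let the fingers close. It gives the time, the measured TCP pose, the force, the opening and the grip force at its end, in the units of the state.
- telemetry.get_obs(): the state, without advancing time (a new reading comes with each control period).
- eyes.read_camera(name): name is "scene" or "top"; returns a dict with "pixels" (420x560x3 uint8, red, green, blue), "mtx" (3x3 intrinsics, pixels), "origin" and "orientation" of the camera in the world. Camera axes: x right, y down, z forward; pixel columns grow to the right and rows downward; lengths in m; the calibration is good to about 2 mm. A picture is of the moment at which its call begins. There is no depth.
- env.sign_off(): hands the job in; it is judged then, once.
Trained networks look in a picture, given as the dict that the camera call returned (one of the last four; its "shot" number tells which), for a name from the list of things; names that differ only in an ending like _2 or _b are one class to them, and where a whole thing is asked for, a point or a joint stands for the part that bears it (a point fixed in the world has none). Each returns a list of dicts, best first, with "p" (0 to 1); they miss things now and then, are a little off and sometimes report something else, mostly with a low value. They report only what shows in the picture. A call takes as long as a camera call. They do not tell look-alikes from the thing itself.
- models.search_frame(picture, target): "centre" ([column, row] in pixels, amid what is visible of it).
- models.cut_out(picture, target): "pixels" (420x560 bool, what is visible of it) and "centre" ([column, row] in pixels, amid what is visible of it).
The state is a dict: "time_s": time; "qpos": joint angles; "joint_velocities": joint speeds; "effort": joint torques, N m; "tool_pos": TCP position; "tool_rot": TCP orientation; "force": force on the tool from outside, world axes, zero at the start; "wrist_torque": the same for the moment, N m; "grip_width": finger opening in m; "grasp_force": force on a finger pad.
Only numpy, scipy, OpenCV 4.12 (cv2) and the standard library are available. Lean on these libraries where they do the work, as an engineer would, in place of code of your own. Each camera call takes 0.05 s, during which the arm holds its last target. There are 200 camera calls.

## Working session

There is one attempt and no reset: what is moved stays moved. The work goes in short steps, Python scripts to look and compute and a tool call to move; the robot and the scene stay as the last step left them, time stands still between calls to the robot, and variables do not carry over. Pictures are saved under pics/ and viewed, at most 10 in all, crops included, and the job is handed in when it is done.

Besides the shell and the picture viewer there is one more tool, called by a JSON object that holds its "api" and its "payload", one argument or row to a line. drive_tool: Moves the arm, as the interface text tells. Its arguments: {"type":"object","properties":{"angular":{"type":"array","items":{"type":"array","items":{"type":"number"}}},"delta_pos":{"type":"array","items":{"type":"array","items":{"type":"number"}}},"gripper":{"type":"array","items":{"type":"number"}},"squeeze":{"type":"number"}},"required":["angular","delta_pos","gripper"]}

```bash
mkdir -p pics; cat > h.py <<'E'
import numpy as np, cv2
from cell import telemetry, eyes, env, models
from scipy.spatial.transform import Rotation as R
def Rm(o):
    o=np.array(o,float)
    if o.shape==(3,3): return o
    return R.from_euler('xyz',o,degrees=True).as_matrix()
def ray(c,px):
    d=np.linalg.inv(np.array(c['mtx']))@np.array([px[0],px[1],1.])
    return np.array(c['origin'],float),Rm(c['orientation'])@d
def at_z(c,px,z):
    o,d=ray(c,px); return o+d*(z-o[2])/d[2]
def proj(c,P):
    p=np.array(c['mtx'])@(Rm(c['orientation']).T@(np.array(P,float)-np.array(c['origin'])));return p[:2]/p[2]
def tri(c1,p1,c2,p2):
    o1,d1=ray(c1,p1);o2,d2=ray(c2,p2)
    s=np.linalg.lstsq(np.stack([d1,-d2],1),o2-o1,rcond=None)[0]
    a,b=o1+s[0]*d1,o2+s[1]*d2
    return (a+b)/2,np.linalg.norm(a-b)
def save(c,n): cv2.imwrite('pics/'+n,c['pixels'][:,:,::-1])
E
python3 - <<'E'
from h import *
c={n:eyes.read_camera(n) for n in('scene','top')}
for n in c:
    save(c[n],n+'0.png'); print(n,c[n]['origin'],c[n]['orientation'],np.array(c[n]['mtx']).tolist())
for t in('shoe','jaw','pin','handle','nose','mark_place','glue','sander','plug','bolt'):
    for n in c:
        print(t,n,[(np.round(d['centre']).tolist(),round(d['p'],2),np.round(at_z(c[n],d['centre'],0.05),3).tolist()) for d in models.search_frame(c[n],t)[:4]])
print(env.finger_overhang,telemetry.get_obs())
E
```

```text
scene [ 1.14227834 -0.61753409  0.95315632] [-133.94061933   -0.46784287   49.18124525] [[460.77759322108, 0.0, 283.7245915449953], [0.0, 460.77759322108, 204.52887016776313], [0.0, 0.0, 1.0]]
top [ 0.31836908 -0.01734686  1.01655933] [-168.93082075    0.30413428  -89.83700767] [[393.2119007897887, 0.0, 280.5428833806331], [0.0, 393.2119007897887, 209.31636134457014], [0.0, 0.0, 1.0]]
shoe scene [([304.0, 266.0], 0.93, [0.636, -0.105, 0.05])]
shoe top [([309.0, 238.0], 0.71, [0.436, -0.082, 0.05])]
jaw scene [([303.0, 266.0], 0.87, [0.634, -0.106, 0.05])]
jaw top [([328.0, 154.0], 0.97, [0.654, -0.133, 0.05]), ([384.0, 252.0], 0.27, [0.402, -0.265, 0.05]), ([224.0, 153.0], 0.18, [0.655, 0.134, 0.05])]
pin scene [([199.0, 247.0], 0.87, [0.416, -0.267, 0.05]), ([212.0, 315.0], 0.77, [0.605, -0.357, 0.05]), ([329.0, 206.0], 0.53, [0.526, 0.092, 0.05])]
pin top [([384.0, 253.0], 0.81, [0.399, -0.264, 0.05]), ([227.0, 209.0], 0.66, [0.508, 0.123, 0.05]), ([405.0, 189.0], 0.53, [0.561, -0.326, 0.05])]
handle scene [([210.0, 313.0], 0.56, [0.598, -0.359, 0.05]), ([201.0, 251.0], 0.5, [0.43,
[... 1304 characters left out ...]
1.1, 'qpos': array([-75.33755677,  18.39043902,  -4.01736716,  83.10518332,
         1.2945187 ,  78.53944863,  -3.25954684]), 'joint_velocities': array([-0.05291154, -0.03842208, -0.00604539,  0.10978524, -0.02803852,
        0.07672547, -0.09356981]), 'effort': array([ 3.77695528e-05, -4.91125953e+01, -4.03301865e-01, -3.12783587e+01,
       -6.37141429e-02,  3.35465802e-02,  4.06264121e-05]), 'tool_pos': array([0.1556699 , 0.63113251, 0.23662432]), 'tool_rot': array([1.79989966e+02, 1.67388941e-03, 1.66147860e+02]), 'force': array([-0.29666892, -0.80445628,  0.05605646]), 'wrist_torque': array([-0.0410777 ,  0.00291853,  0.04739505]), 'grasp_force': 0.0, 'grip_width': 0.08686812988907282}
```

View pics/top0.png

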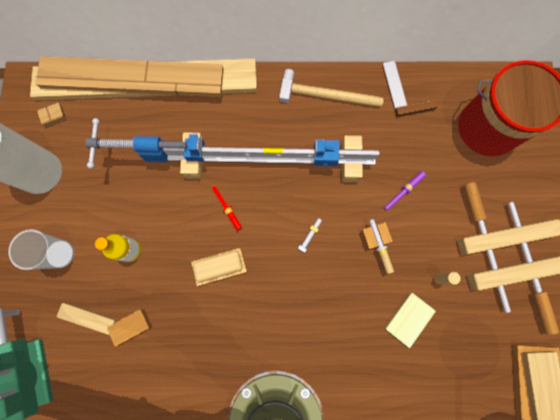

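View pics/scene0.png

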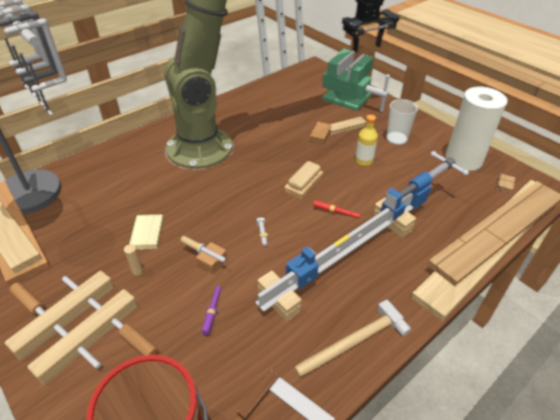

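```bash
python3 - <<'E'
from h import *
c={n:eyes.read_camera(n) for n in('scene','top')}
for n,(x0,x1,y0,y1) in dict(top=(200,345,130,175),scene=(290,400,190,275)).items():
    hsv=cv2.cvtColor(c[n]['pixels'],cv2.COLOR_RGB2HSV)
    m=np.zeros((420,560),bool); m[y0:y1,x0:x1]=cv2.inRange(hsv,(24,150,150),(34,255,255))[y0:y1,x0:x1]>0
    k,l,s,ce=cv2.connectedComponentsWithStats(m.astype(np.uint8)); i=1+np.argmax(s[1:,4])
    ys,xs=np.where(l==i); P=np.array([at_z(c[n],(x,y),.08)[:2] for x,y in zip(xs,ys)])
    u,sv,v=np.linalg.svd(P-P.mean(0)); q=(P-P.mean(0))@v[0]
    print(n,'stripe',s[i],ce[i],P.mean(0).round(4),(P.mean(0)+v[0]*(q.max()+q.min())/2).round(4),np.ptp(q),np.degrees(np.arctan2(v[0][1],v[0][0])))
    mb=np.zeros_like(m); mb[y0:y1,x0:x1]=cv2.inRange(hsv,(100,120,60),(125,255,255))[y0:y1,x0:x1]>0
    for t in('pin','handle','nose','jaw','mark_place','shoe'):
        for d in models.cut_out(c[n],t)[:3]:
            ys,xs=np.where(d['pixels']); 
            z=.04 if t in('pin','handle','nose') else .09
            P=np.array([at_z(c[n],(x,y),z)[:2] for x,y in zip(xs,ys)])
            u,sv,v=np.linalg.svd(P-P.mean(0),full_matrices=False); q=(P-P.mean(0))@v[0]
            print(n,t,round(d['p'],2),len(xs),np.round(d['centre'],1),'c',P.mean(0).round(4),'ends',(P.mean(0)+v[0]*q.min()).round(4),(P.mean(0)+v[0]*q.max()).round(4),'ang',round(np.degrees(np.arctan2(v[0][1],v[0][0])),1))
a=c['top']['pixels']
A=cv2.resize(a[128:178,190:390],(800,200),interpolation=cv2.INTER_CUBIC)
B=cv2.resize(a[210:285,340:440],(400,300),interpolation=cv2.INTER_CUBIC)
s=c['scene']['pixels']; C=cv2.resize(s[225:300,165:265],(400,300),interpolation=cv2.INTER_CUBIC)
cv2.imwrite('pics/m1.png',np.vstack([A,np.hstack([B,C])])[:,:,::-1])
E
```

```text
top stripe [264 148  19   5  95] [273. 150.] [0.6527 0.0074] [0.6527 0.0075] 0.04508815418746771 -89.97094034819293
top pin 0.9 360 [407.2 189.2] c [ 0.5641 -0.3333] ends [ 0.6072 -0.3812] [ 0.5128 -0.2762] ang 131.9
top pin 0.79 422 [381.5 251.6] c [ 0.411  -0.2619] ends [ 0.4825 -0.2394] [ 0.3526 -0.2803] ang -162.5
top pin 0.59 267 [230.2 210.3] c [0.5082 0.123 ] ends [0.5627 0.1579] [0.4612 0.0928] ang -147.3
top handle 0.71 295 [404.9 186.1] c [ 0.5635 -0.3326] ends [ 0.6051 -0.378 ] [ 0.5135 -0.2781] ang 132.5
top handle 0.65 364 [384.1 252.7] c [ 0.405  -0.2637] ends [ 0.4801 -0.2398] [ 0.3504 -0.2811] ang -162.3
top handle 0.52 362 [227.7 212.1] c [0.5075 0.1227] ends [0.5696 0.1622] [0.458  0.0913] ang -147.6
top nose 0.86 311 [412.3 189.6] c [ 0.5669 -0.336 ] ends [ 0.6063 -0.3794] [ 0.514  -0.2776] ang 132.2
top nose 0.84 303 [227.3 209.6] c [0.5095 0.1231] ends [0.5679 0.1606] [0.4604 0.0916] ang -147.3
top nose 0.53 285 [381.  254.3] c [ 0.4089 -0.2622] ends [ 0.4808 -0.2394] [ 0.3525 -0.2801] ang -162.4
top jaw 0.7 625 [325.1 154.5] c [ 0.6418 -0.1239] ends [ 0.6751 -0.
[... 1007 characters left out ...]
212.  317.5] c [ 0.5899 -0.353 ] ends [ 0.5419 -0.2979] [ 0.6259 -0.3944] ang -49.0
scene nose 0.76 175 [335.  210.6] c [0.5358 0.1061] ends [0.4834 0.0799] [0.5957 0.1362] ang 26.6
scene nose 0.67 210 [198.  247.2] c [ 0.4055 -0.2652] ends [ 0.3522 -0.2817] [ 0.4754 -0.2434] ang 17.3
scene jaw 0.85 804 [304.4 265.3] c [ 0.6593 -0.1304] ends [ 0.6194 -0.0824] [ 0.6977 -0.1765] ang -50.2
scene mark_place 0.56 6103 [342.4 246. ] c [0.6739 0.0269] ends [0.6643 0.4972] [ 0.6801 -0.278 ] ang -88.8
scene shoe 0.6 780 [302.9 266.8] c [ 0.6594 -0.1286] ends [ 0.6206 -0.0808] [ 0.6978 -0.176 ] ang -51.0
scene shoe 0.27 855 [300.9 178.4] c [0.4273 0.0851] ends [0.3964 0.1619] [0.4556 0.0148] ang -68.1
```

View pics/m1.png

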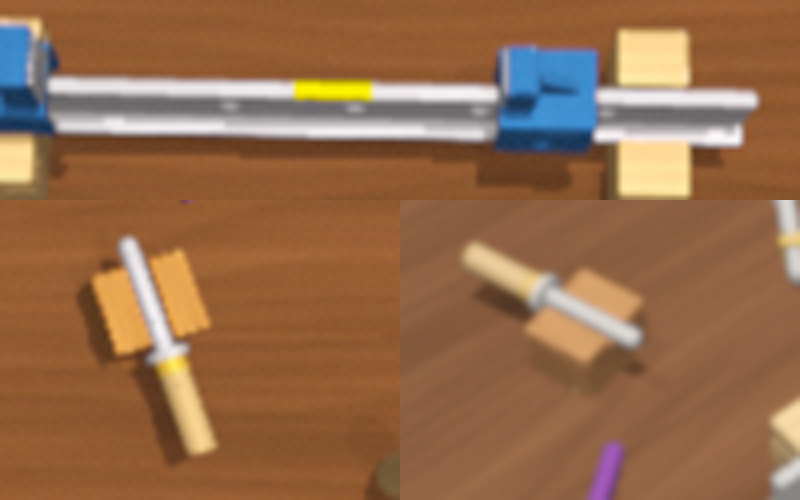

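```bash
python3 - <<'E'
from h import *
ims=[eyes.read_camera('top') for _ in range(3)]; c=ims[0]
g=np.mean([cv2.cvtColor(i['pixels'],cv2.COLOR_RGB2GRAY) for i in ims],0)
# top edge band: brightness-weighted centroid
xs=[x for x in range(206,312) if not 260<x<288]; ys=[]
for x in xs:
    col=g[145:153,x]; w=np.clip(col-150,0,None); ys.append(((np.arange(145,153)*w).sum())/w.sum())
p=np.polyfit(xs,ys,1); print('edge fit',p,np.std(np.polyval(p,xs)-ys))
for x in(206,240,272,311): print(x,at_z(c,(x,np.polyval(p,x)),.08).round(4))
for x0 in(247,278,310,341):
    y0=np.polyval(p,x0)+5; y0=int(round(y0)); W=g[y0-2:y0+4,x0-8:x0+9]
    print(x0,y0); print(W.round().astype(int))
    w=np.clip(W-np.median(W,axis=1,keepdims=True)-8,0,None); Y,X=np.mgrid[y0-2:y0+4,x0-8:x0+9]
    if w.sum()>0:
        q=((X*w).sum()/w.sum(),(Y*w).sum()/w.sum()); print('hole',q,at_z(c,q,.06).round(4),at_z(c,q,.055).round(4))
# jaw / shoe edges
print(c['pixels'][145,308:345].tolist()); print(c['pixels'][160,308:345].tolist())
hsv=cv2.cvtColor(c['pixels'],cv2.COLOR_RGB2HSV)
E
```

```text
edge fit [1.81325261e-02 1.45261354e+02] 0.06197342984058164
206 [0.6552 0.1753 0.08  ]
240 [0.6536 0.09   0.08  ]
272 [0.6522 0.0099 0.08  ]
311 [ 0.6504 -0.0875  0.08  ]
247 155
[[107 107 106 107 106 110 124 135 139 133 121 109 107 107 107 107 107]
 [108 109 106 107 108 113 134 152 159 151 134 116 106 106 107 106 107]
 [110 110 110 110 109 112 120 133 141 138 126 114 110 110 110 110 110]
 [129 128 130 128 130 129 129 131 134 133 132 129 125 123 123 123 124]
 [164 165 166 166 167 166 164 161 161 161 161 160 155 152 153 152 153]
 [204 204 204 204 204 204 201 186 179 180 179 179 179 178 178 178 178]]
hole (np.float64(245.61853978671044), np.float64(155.0738310090238)) [0.6462 0.0777 0.06  ] [0.6479 0.0782 0.055 ]
278 155
[[129 129 129 129 131 133 140 144 144 143 138 142 142 144 145 146 146]
 [105 106 108 107 108 111 125 143 151 150 132 114 108 108 108 107 109]
 [109 108 109 109 108 111 126 149 157 155 142 119 109 108 108 110 108]
 [117 117 118 117 116 116 118 123 127 126 123 114 112 112 112 112 112]
 [145 146 145 144 145 143 139 137 137 137 136 136 137 138 138 139 138]
 [177 176 177 1
[... 1768 characters left out ...]
[77, 134, 198], [112, 95, 130], [124, 76, 49], [110, 72, 39], [111, 83, 52], [126, 97, 61], [188, 157, 101]]
[[209, 202, 204], [208, 201, 203], [197, 191, 193], [177, 171, 173], [169, 163, 164], [156, 152, 154], [100, 108, 127], [45, 82, 126], [36, 83, 133], [39, 87, 135], [38, 86, 135], [38, 86, 137], [39, 89, 140], [38, 89, 141], [41, 92, 143], [37, 89, 142], [42, 92, 145], [44, 96, 147], [44, 97, 149], [43, 98, 151], [43, 97, 150], [39, 96, 151], [46, 101, 155], [49, 102, 156], [42, 100, 156], [45, 103, 158], [47, 103, 159], [42, 102, 158], [44, 104, 161], [50, 107, 166], [118, 137, 175], [193, 188, 193], [210, 204, 204], [212, 206, 207], [211, 205, 206], [210, 204, 205], [211, 204, 207]]
```

{"api": "drive_tool", "payload": {
  "angular": [
    [0,0,0],
    [0,0,0],
    [0,0,0],
    [0,0,0],
    [0,0,0],
    [0,0,0],
    [0,0,0],
    [0,0,0],
    [0,0,0],
    [0,0,0],
    [0,0,0],
    [0,0,0],
    [0,0,0],
    [0,0,0],
    [0,0,0],
    [0,0,0],
    [0,0,0],
    [0,0,0],
    [0,0,0]
  ],
  "delta_pos": [
    [-3.46,-3.17,0],
    [-3.46,-3.17,0],
    [-3.46,-3.17,0],
    [-3.46,-3.17,0],
    [-3.46,-3.17,0],
    [-3.46,-3.17,0],
    [-3.46,-3.17,0],
    [-3.46,-3.17,0],
    [-3.46,-3.17,0],
    [-3.46,-3.17,0],
    [-3.46,-3.17,0],
    [-3.46,-3.17,0],
    [-3.46,-3.17,0],
    [-3.46,-3.17,0],
    [-3.46,-3.17,0],
    [-3.46,-3.17,0],
    [-3.46,-3.17,0],
    [-3.46,-3.17,0],
    [-3.46,-3.17,0]
  ],
  "gripper": [8.7,8.7,8.7,8.7,8.7,8.7,8.7,8.7,8.7,8.7,8.7,8.7,8.7,8.7,8.7,8.7,8.7,8.7,8.7]
}}

```text
time_s: 3.85
tool_pos: [0.6508, -0.1123, 0.2367]
tool_rot: [180.0, 0.0, 166.2]
force: [0.5, 0.2, 1.0]
grip_width: 0.0868
grasp_force: 0.0
```

{"api": "drive_tool", "payload": {
  "angular": [
    [0,0,0.146],
    [0,0,0.146],
    [0,0,0.146],
    [0,0,0.146],
    [0,0,0.146],
    [0,0,0.146],
    [0,0,0.146],
    [0,0,0.146],
    [0,0,0.146],
    [0,0,0.146],
    [0,0,0.146],
    [0,0,0.146],
    [0,0,0.146],
    [0,0,0.146],
    [0,0,0.146],
    [0,0,0.146],
    [0,0,0.146],
    [0,0,0.146],
    [0,0,0.146],
    [0,0,0.146]
  ],
  "delta_pos": [
    [0,0,0],
    [0,0,0],
    [0,0,0],
    [0,0,0],
    [0,0,0],
    [0,0,0],
    [0,0,0],
    [0,0,0],
    [0,0,0],
    [0,0,0],
    [0,0,0],
    [0,0,0],
    [0,0,0],
    [0,0,0],
    [0,0,0],
    [0,0,0],
    [0,0,0],
    [0,0,0],
    [0,0,0],
    [0,0,0]
  ],
  "gripper": [8.7,8.7,8.7,8.7,8.7,8.7,8.7,8.7,8.7,8.7,8.7,8.7,8.7,8.7,8.7,8.7,8.7,8.7,8.7,8.7]
}}

```text
time_s: 5.85
tool_pos: [0.6498, -0.1107, 0.2365]
tool_rot: [-180.0, 0.0, -1.5]
force: [0.3, 0.2, -0.3]
grip_width: 0.0868
grasp_force: 0.0
```

{"api": "drive_tool", "payload": {
  "angular": [
    [0,0,-0.008],
    [0,0,0],
    [0,0,0],
    [0,0,0],
    [0,0,0],
    [0,0,0],
    [0,0,0],
    [0,0,0],
    [0,0,0],
    [0,0,0],
    [0,0,0],
    [0,0,0],
    [0,0,0]
  ],
  "delta_pos": [
    [0,0,3.5],
    [0,0,3.5],
    [0,0,3.0],
    [0,0,1.5],
    [0,0,0.95],
    [0,0,0],
    [0,0,0],
    [0,0,0],
    [0,0,0],
    [0,0,0],
    [0,0,0],
    [0,0,0],
    [0,0,0]
  ],
  "gripper": [8.7,8.7,8.7,8.7,8.7,8.7,1.5,1.5,1.5,1.5,1.5,1.5,1.5],
  "squeeze": 8
}}

```text
time_s: 7.15
tool_pos: [0.6498, -0.111, 0.1121]
tool_rot: [-180.0, -0.0, -0.7]
force: [0.2, -0.1, 0.3]
grip_width: 0.0391
grasp_force: 0.0
```

{"api": "drive_tool", "payload": {
  "angular": [
    [0,0,0],
    [0,0,0],
    [0,0,0],
    [0,0,0],
    [0,0,0],
    [0,0,0]
  ],
  "delta_pos": [
    [0,0,0],
    [0,0,0],
    [0,0,0],
    [0,0,0],
    [0,0,0],
    [0,0,0]
  ],
  "gripper": [1.5,1.5,1.5,1.5,1.5,1.5]
}}

```text
time_s: 7.75
tool_pos: [0.6497, -0.1108, 0.112]
tool_rot: [-180.0, 0.0, -0.7]
force: [-1.5, 1.3, 0.7]
grip_width: 0.0198
grasp_force: 8.0
```

{"api": "drive_tool", "payload": {
  "angular": [
    [0,0,0],
    [0,0,0],
    [0,0,0],
    [0,0,0],
    [0,0,0],
    [0,0,0],
    [0,0,0],
    [0,0,0],
    [0,0,0],
    [0,0,0]
  ],
  "delta_pos": [
    [0.01,-0.74,0],
    [0.01,-1.54,0],
    [0.01,-1.54,0],
    [0.01,-1.54,0],
    [0.01,-1.54,0],
    [0.01,-1.54,0],
    [0.01,-1.54,0],
    [0.01,-1.54,0],
    [0,-0.8,0],
    [0,0,0]
  ],
  "gripper": [1.5,1.5,1.5,1.5,1.5,1.5,1.5,1.5,1.5,1.5]
}}

```text
time_s: 8.75
tool_pos: [0.6522, 0.016, 0.1121]
tool_rot: [-179.8, 0.0, -0.5]
force: [-0.1, 2.1, 0.6]
grip_width: 0.0205
grasp_force: 8.0
```

{"api": "drive_tool", "payload": {
  "angular": [
    [0,0,0],
    [0,0,0],
    [0,0,0]
  ],
  "delta_pos": [
    [0,0,0],
    [0,0,0],
    [0,0,0]
  ],
  "gripper": [1.5,1.5,1.5]
}}

```text
time_s: 9.05
tool_pos: [0.6521, 0.0122, 0.1121]
tool_rot: [-179.9, -0.0, -0.7]
force: [0.9, 1.0, 0.0]
grip_width: 0.02
grasp_force: 8.0
```

{"api": "drive_tool", "payload": {
  "angular": [
    [0,0,0],
    [0,0,0],
    [0,0,0],
    [0,0,0],
    [0,0,0],
    [0,0,0],
    [0,0,0],
    [0,0,0],
    [0,0,0],
    [0,0,0],
    [0,0,0],
    [0,0,0],
    [0,0,0],
    [0,0,0],
    [0,0,0],
    [0,0,0],
    [0,0,-0.105],
    [0,0,-0.105],
    [0,0,-0.104]
  ],
  "delta_pos": [
    [0,0,0],
    [0,0,0],
    [0,0,0],
    [0,0,0],
    [0,0,-2],
    [0,0,-5],
    [0,0,-5],
    [-3.03,3.21,0],
    [-3.03,3.21,0],
    [-3.03,3.21,0],
    [-3.03,3.21,0],
    [-3.03,3.21,0],
    [-3.03,3.21,0],
    [-3.03,3.21,0],
    [-3.03,3.21,0],
    [-3.03,3.21,0],
    [0,0,0],
    [0,0,0],
    [0,0,0]
  ],
  "gripper": [6,6,6,6,6,6,6,6,6,6,6,6,6,6,6,6,6,6,6]
}}

```text
time_s: 10.95
tool_pos: [0.375, -0.2745, 0.2319]
tool_rot: [-179.9, -0.1, 17.4]
force: [1.3, 0.3, 0.1]
grip_width: 0.0601
grasp_force: 0.0
```

```bash
python3 - <<'E'
from h import *
c=eyes.read_camera('top'); s=eyes.read_camera('scene'); o=telemetry.get_obs()
print(o['tool_pos'],o['tool_rot'],o['time_s'])
A=cv2.resize(c['pixels'][125:175,190:390],(800,200),interpolation=cv2.INTER_CUBIC)
B=cv2.resize(s['pixels'][190:290,160:360],(800,400),interpolation=cv2.INTER_CUBIC)
cv2.imwrite('pics/m2.png',np.vstack([A,B])[:,:,::-1])
for t in('shoe','jaw'):
  for d in models.cut_out(c,t)[:2]:
    ys,xs=np.where(d['pixels']);print(t,d['p'],xs.min(),xs.max(),ys.min(),ys.max())
# predicted pixels
psi=np.radians(-1.05);ux=np.array([np.cos(psi),np.sin(psi),0]);uy=np.array([-np.sin(psi),np.cos(psi),0]);O=np.array([.652,-.0058,.06])
for n,(a,b,z) in dict(cheekhole=(-26,0,0),sadA=(-26,30,32),sadB=(-26,-30,32),jawF=(-16,28,62),jawB=(-16,8,62),sadBfar=(26,-30,32),sadAfar=(26,30,32)).items():
    P=O+ux*a/1000+uy*b/1000+[0,0,z/1000]; print(n,proj(c,P).round(1),proj(s,P).round(1))
print(c['pixels'][160,255:300].tolist())
E
```

```text
[ 0.37536222 -0.27395187  0.23192417] [-1.79960053e+02 -3.82285632e-02  1.72289095e+01] 11.05
shoe 0.63 266 291 139 165
shoe 0.35 371 382 222 247
jaw 0.73 266 291 139 165
cheekhole [278.2 162.7] [329.6 241.3]
sadA [265.8 158.5] [339.  227.5]
sadB [290.2 158.9] [322.  238.5]
jawF [266.2 150.5] [342.4 221.9]
jawB [274.6 150.6] [336.7 225.6]
sadBfar [290.6 138.9] [336.6 250.8]
sadAfar [266.4 138.4] [353.7 239.2]
[[238, 232, 233], [239, 232, 234], [239, 233, 234], [240, 235, 235], [239, 234, 235], [240, 235, 236], [240, 235, 236], [241, 236, 238], [240, 235, 237], [229, 224, 225], [192, 187, 189], [150, 147, 154], [85, 96, 121], [39, 74, 117], [34, 77, 119], [33, 76, 119], [37, 77, 123], [37, 79, 123], [37, 79, 122], [35, 78, 121], [33, 74, 119], [39, 78, 122], [36, 78, 124], [36, 79, 123], [42, 82, 127], [38, 80, 125], [35, 77, 123], [31, 73, 117], [37, 76, 119], [30, 73, 116], [33, 75, 118], [34, 78, 123], [37, 77, 122], [32, 77, 122], [63, 90, 129], [172, 171, 181], [240, 234, 235], [251, 246, 246], [250, 244, 245], [250, 245, 246], [246, 240, 242], [226, 221, 223], [218, 212, 214], [217, 212, 214], [218, 213, 214]]
```

View pics/m2.png

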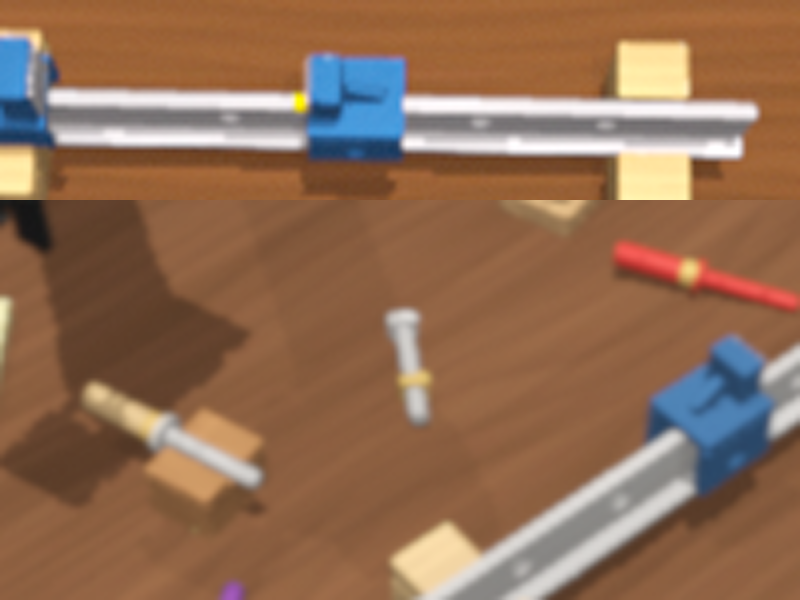

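{"api": "drive_tool", "payload": {
  "angular": [
    [0,0,0],
    [0,0,0],
    [0,0,0],
    [0,0,0],
    [0,0,0],
    [0,0,0],
    [0,0,0],
    [0,0,0],
    [0,0,0],
    [0,0,0],
    [0,0,0],
    [0,0,0],
    [0,0,0],
    [0,0,0],
    [0,0,0]
  ],
  "delta_pos": [
    [0,0,4.5],
    [0,0,4.5],
    [0,0,4.5],
    [0,0,3.5],
    [0,0,2.0],
    [0,0,0.7],
    [0,0,0],
    [0,0,0],
    [0,0,0],
    [0,0,0],
    [0,0,0],
    [0,0,0],
    [0,0,0],
    [0,0,0],
    [0,0,0]
  ],
  "gripper": [6,6,6,6,6,6,6,1,1,1,1,1,1,1,1],
  "squeeze": 30
}}

```text
time_s: 12.65
tool_pos: [0.3759, -0.2733, 0.035]
tool_rot: [-180.0, -0.0, 17.3]
force: [-0.2, 0.1, -1.2]
grip_width: 0.017
grasp_force: 30.0
```

{"api": "drive_tool", "payload": {
  "angular": [
    [0,0,0],
    [0,0,0],
    [0,0,0],
    [0,0,0],
    [0,0,0.107],
    [0,0,0.107],
    [0,0,0.106],
    [0,0,0],
    [0,0,0],
    [0,0,0],
    [0,0,0],
    [0,0,0],
    [0,0,0],
    [0,0,0],
    [0,0,0]
  ],
  "delta_pos": [
    [0,0,-1.5],
    [0,0,-4],
    [0,0,-4.5],
    [0,0,-4.5],
    [0,0,0],
    [0,0,0],
    [0,0,0],
    [1.44,-3.89,0],
    [1.44,-3.89,0],
    [1.44,-3.89,0],
    [1.44,-3.89,0],
    [1.44,-3.89,0],
    [1.44,-3.89,0],
    [1.44,-3.89,0],
    [0,0,0]
  ],
  "gripper": [1,1,1,1,1,1,1,1,1,1,1,1,1,1,1]
}}

```text
time_s: 14.15
tool_pos: [0.4825, 0.0033, 0.1794]
tool_rot: [-180.0, 0.0, -0.5]
force: [0.1, -0.7, -2.3]
grip_width: 0.0169
grasp_force: 30.0
```

{"api": "drive_tool", "payload": {
  "angular": [
    [0,0,0],
    [0,0,0],
    [0,0,0],
    [0,0,0],
    [0,0,0],
    [0,0,0]
  ],
  "delta_pos": [
    [0,0,3.5],
    [0,0,3.5],
    [0,0,3.0],
    [0,0,2.0],
    [0,0,0.45],
    [0,0,0]
  ],
  "gripper": [1,1,1,1,1,1]
}}

```text
time_s: 14.75
tool_pos: [0.4809, -0.0036, 0.0551]
tool_rot: [179.9, 0.1, -1.1]
force: [0.7, 1.5, -1.3]
grip_width: 0.017
grasp_force: 30.0
```

```bash
python3 - <<'E'
from h import *
c=eyes.read_camera('top'); s=eyes.read_camera('scene'); o=telemetry.get_obs()
print(o['tool_pos'],o['tool_rot'],o['force'],o['time_s'])
A=cv2.resize(c['pixels'][130:230,230:330],(400,400),interpolation=cv2.INTER_CUBIC)
B=cv2.resize(s['pixels'][170:270,260:360],(400,400),interpolation=cv2.INTER_CUBIC)
cv2.imwrite('pics/m3.png',np.hstack([A,B])[:,:,::-1])
R0=R.from_euler('xyz',o['tool_rot'],degrees=True).as_matrix(); x=R0[:,0]; G=o['tool_pos']-.005*R0[:,2]
for a in(40,112): print(a,(G+x*a/1000).round(4),proj(c,G+x*a/1000).round(1),proj(s,G+x*a/1000).round(1))
E
```

```text
[ 0.48242268 -0.0032349   0.05656026] [-1.79983304e+02 -9.29335332e-02 -1.05924759e+00] [ 0.28952407 -0.07486821 -1.77738754] 14.85
40 [ 0.5224 -0.004   0.0616] [277.4 202.5] [302.9 218.8]
112 [ 0.5944 -0.0053  0.0617] [278.1 174.5] [321.1 234. ]
```

View pics/m3.png

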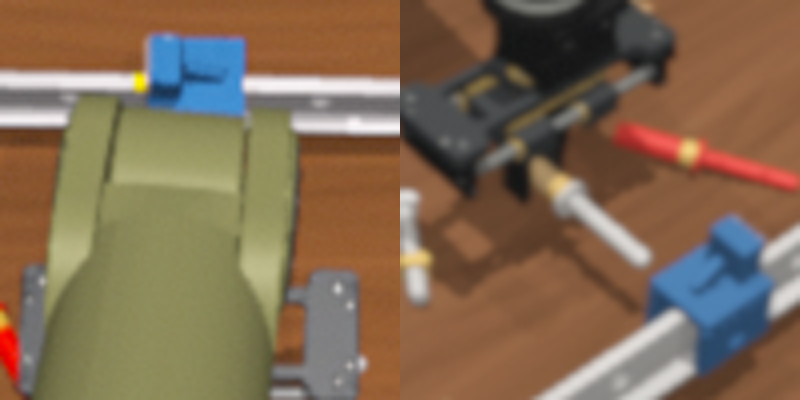

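{"api": "drive_tool", "payload": {
  "angular": [
    [0,0,0],
    [0,0,0],
    [0,0,0]
  ],
  "delta_pos": [
    [0,0,0],
    [0,0,0],
    [0,0,0]
  ],
  "gripper": [1,1,1]
}}

```text
time_s: 15.15
tool_pos: [0.482, -0.0028, 0.0562]
tool_rot: [-180.0, -0.1, -1.0]
force: [-1.4, 0.1, -1.5]
grip_width: 0.017
grasp_force: 30.0
```

{"api": "drive_tool", "payload": {
  "angular": [
    [0,0,0],
    [0,0,0],
    [0,0,0],
    [0,0,0],
    [0,0,0],
    [0,0,0],
    [0,0,0],
    [0,0,0]
  ],
  "delta_pos": [
    [0.8,0,0.12],
    [1.0,0,0],
    [0.8,0,0],
    [0.3,0,0],
    [0.2,0,0],
    [0.2,0,0],
    [0.2,0,0],
    [0,0,0]
  ],
  "gripper": [1,1,1,1,1,1,1,1]
}}

```text
time_s: 15.95
tool_pos: [0.5169, -0.0037, 0.0544]
tool_rot: [-180.0, -0.0, -1.0]
force: [-0.1, -0.0, -0.7]
grip_width: 0.0173
grasp_force: 30.0
```

{"api": "drive_tool", "payload": {
  "angular": [
    [0,0,0],
    [0,0,0],
    [0,0,0],
    [0,0,0]
  ],
  "delta_pos": [
    [0.15,0,0],
    [0.15,0,0],
    [0.15,0,0],
    [0,0,0]
  ],
  "gripper": [1,1,1,1]
}}

```text
time_s: 16.35
tool_pos: [0.5216, -0.0037, 0.0545]
tool_rot: [180.0, -0.1, -1.0]
force: [0.7, 0.3, -0.8]
grip_width: 0.017
grasp_force: 30.0
```

{"api": "drive_tool", "payload": {
  "angular": [
    [0,0,0],
    [0,0,0],
    [0,0,0],
    [0,0,0],
    [0,0,0],
    [0,0,0],
    [0,0,0]
  ],
  "delta_pos": [
    [0.3,0,0],
    [0.3,0,0],
    [0.3,0,0],
    [0.2,0,0],
    [0.2,0,0],
    [0.2,0,0],
    [0,0,0]
  ],
  "gripper": [1,1,1,1,1,1,1]
}}

```text
time_s: 17.05
tool_pos: [0.5365, -0.004, 0.0544]
tool_rot: [180.0, -0.0, -1.0]
force: [1.0, 0.0, -1.6]
grip_width: 0.0173
grasp_force: 30.0
```

{"api": "drive_tool", "payload": {
  "angular": [
    [0,0,0],
    [0,0,0],
    [0,0,0],
    [0,0,0]
  ],
  "delta_pos": [
    [0.15,0,0],
    [0.15,0,0],
    [0.15,0,0],
    [0,0,0]
  ],
  "gripper": [1,1,1,1]
}}

```text
time_s: 17.45
tool_pos: [0.5409, -0.0041, 0.0544]
tool_rot: [-180.0, -0.0, -1.0]
force: [-0.1, 0.9, -0.9]
grip_width: 0.0169
grasp_force: 30.0
```

{"api": "drive_tool", "payload": {
  "angular": [
    [0,0,0],
    [0,0,0],
    [0,0,0],
    [0,0,0]
  ],
  "delta_pos": [
    [0.15,0,0],
    [0.15,0,0],
    [0.15,0,0],
    [0,0,0]
  ],
  "gripper": [1,1,1,1]
}}

```text
time_s: 17.85
tool_pos: [0.5454, -0.0041, 0.0544]
tool_rot: [180.0, -0.0, -1.0]
force: [0.1, 0.2, -1.2]
grip_width: 0.017
grasp_force: 30.0
```

{"api": "drive_tool", "payload": {
  "angular": [
    [0,0,0],
    [0,0,0],
    [0,0,0],
    [0,0,0],
    [0,0,0],
    [0,0,0],
    [0,0,0]
  ],
  "delta_pos": [
    [0.3,0,0],
    [0.3,0,0],
    [0.3,0,0],
    [0.2,0,0],
    [0.15,0,0],
    [0.15,0,0],
    [0,0,0]
  ],
  "gripper": [1,1,1,1,1,1,1]
}}

```text
time_s: 18.55
tool_pos: [0.5594, -0.0044, 0.0544]
tool_rot: [-180.0, -0.0, -1.0]
force: [-0.3, 1.2, -0.8]
grip_width: 0.0169
grasp_force: 30.0
```

{"api": "drive_tool", "payload": {
  "angular": [
    [0,0,0],
    [0,0,0],
    [0,0,0],
    [0,0,0],
    [0,0,0],
    [0,0,0]
  ],
  "delta_pos": [
    [0.2,0,0],
    [0.2,0,0],
    [0.2,0,0],
    [0.2,0,0],
    [0.2,0,0],
    [0,0,0]
  ],
  "gripper": [1,1,1,1,1,1]
}}

```text
time_s: 19.15
tool_pos: [0.5695, -0.0047, 0.0544]
tool_rot: [180.0, -0.0, -1.0]
force: [0.1, 0.8, -0.9]
grip_width: 0.0176
grasp_force: 30.0
```

{"api": "drive_tool", "payload": {
  "angular": [
    [0,0,0],
    [0,0,0],
    [0,0,0],
    [0,0,0],
    [0,0,0],
    [0,0,0],
    [0,0,0],
    [0,0,0]
  ],
  "delta_pos": [
    [0.3,0,0],
    [0.3,0,0],
    [0.2,0,0],
    [0.2,0,0],
    [0.15,0,0],
    [0.1,0,0],
    [0.1,0,0],
    [0,0,0]
  ],
  "gripper": [1,1,1,1,1,1,1,1]
}}

```text
time_s: 19.95
tool_pos: [0.5828, -0.0048, 0.0544]
tool_rot: [-180.0, -0.0, -1.0]
force: [-0.3, 0.6, -1.4]
grip_width: 0.017
grasp_force: 30.0
```

{"api": "drive_tool", "payload": {
  "angular": [
    [0,0,0],
    [0,0,0],
    [0,0,0],
    [0,0,0]
  ],
  "delta_pos": [
    [0.1,0,0],
    [0.1,0,0],
    [0.05,0,0],
    [0,0,0]
  ],
  "gripper": [1,1,1,1]
}}

```text
time_s: 20.35
tool_pos: [0.5852, -0.0049, 0.0544]
tool_rot: [-180.0, -0.0, -1.0]
force: [-0.4, 0.3, -0.9]
grip_width: 0.0173
grasp_force: 30.0
```

{"api": "drive_tool", "payload": {
  "angular": [
    [0,0,0],
    [0,0,0],
    [0,0,0]
  ],
  "delta_pos": [
    [0.08,0,0],
    [0.07,0,0],
    [0,0,0]
  ],
  "gripper": [1,1,1]
}}

```text
time_s: 20.65
tool_pos: [0.5853, -0.0049, 0.054]
tool_rot: [-180.0, 0.2, -1.0]
force: [-4.4, 0.5, 2.3]
grip_width: 0.0173
grasp_force: 30.0
```

```bash
python3 - <<'E'
from h import *
s=eyes.read_camera('scene'); o=telemetry.get_obs(); print(o['tool_pos'],o['force'])
cv2.imwrite('pics/m4.png',cv2.resize(s['pixels'][190:270,280:380],(750,600),interpolation=cv2.INTER_CUBIC)[:,:,::-1])
E
```

```text
[ 0.58528905 -0.00482336  0.05401555] [-4.88484436  1.36853041  2.25106834]
```

View pics/m4.png

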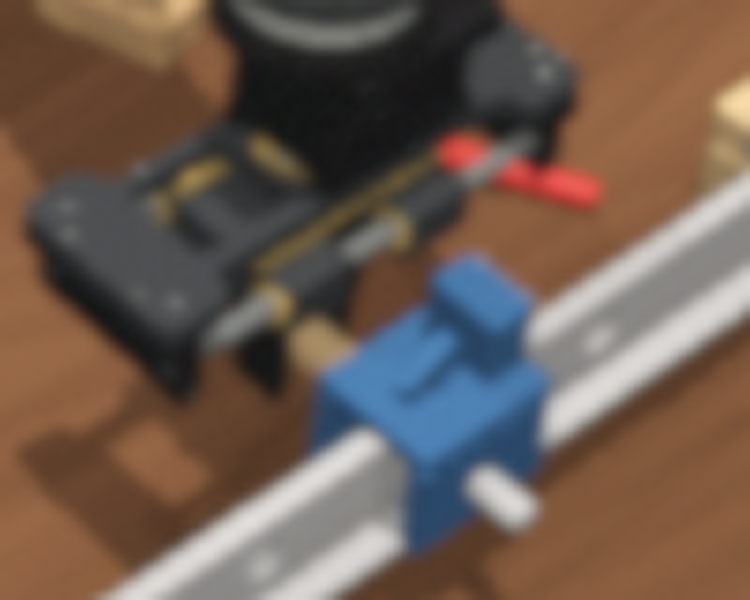

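{"api": "drive_tool", "payload": {
  "angular": [
    [0,0,0],
    [0,0,0],
    [0,0,0],
    [0,0,0],
    [0,0,0],
    [0,0,0],
    [0,0,0],
    [0,0,0],
    [0,0,0],
    [0,0,0]
  ],
  "delta_pos": [
    [-0.05,0,0],
    [0,0,0],
    [0,0,0],
    [0,0,0],
    [0,0,0],
    [0,0,0],
    [0,0,-2],
    [0,0,-4],
    [0,0,-4],
    [0,0,-4]
  ],
  "gripper": [1,4,4,4,4,4,4,4,4,4]
}}

```text
time_s: 21.7
tool_pos: [0.5859, -0.0052, 0.1959]
tool_rot: [180.0, -0.0, -1.1]
force: [0.7, 0.2, -0.1]
grip_width: 0.0402
grasp_force: 0.0
```

{"api": "drive_tool", "payload": {
  "angular": [
    [0,0,0],
    [0,0,0],
    [0,0,0],
    [0,0,0],
    [0,0,0],
    [0,0,0]
  ],
  "delta_pos": [
    [-2,4,-1],
    [-2,4,-1],
    [-2,4,-1],
    [-2,4,-1],
    [-2,4,0],
    [0,0,0]
  ],
  "gripper": [4,4,4,4,4,4]
}}

```text
time_s: 22.3
tool_pos: [0.4789, -0.2106, 0.2354]
tool_rot: [179.9, -0.1, -1.7]
force: [-0.1, 0.2, 0.6]
grip_width: 0.0401
grasp_force: 0.0
```

```bash
python3 - <<'E'
from h import *
c=eyes.read_camera('top'); s=eyes.read_camera('scene'); print(telemetry.get_obs()['tool_pos'])
A=cv2.resize(c['pixels'][120:220,230:330],(400,400),interpolation=cv2.INTER_CUBIC)
B=cv2.resize(s['pixels'][180:280,280:380],(400,400),interpolation=cv2.INTER_CUBIC)
cv2.imwrite('pics/m5.png',np.hstack([A,B])[:,:,::-1])
E
```

```text
[ 0.48201456 -0.20415139  0.23464591]
```

View pics/m5.png

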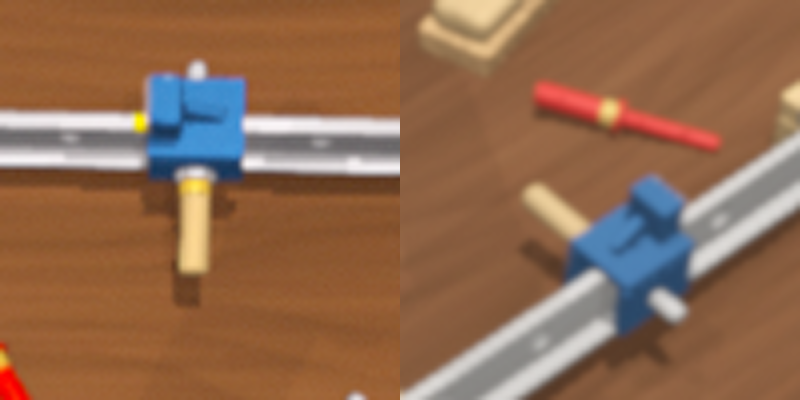

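The picture shows the collar (195,175) seated against the near cheek and the nose out past the far cheek at (197,70). The gripper is clear.

```bash
python3 -c "
from cell import env; print(env.sign_off())"
```

```text
the job is handed in; nothing more can be done
None
```

The shoe is at the striped hole and pinned: the pin runs through both cheeks and the bar with its collar home, contact at about 5 N, and the job is handed in at about 22 s (the hand-in returned no verdict).

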